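Load rollers into a dry-storage box and start its purge

ROBOT

A 6-joint arm with a two-finger parallel gripper is mounted at the origin on a cart in front of the work surface, level with it; the furniture and walls round the work are solid. World frame = base frame: x ahead of the robot, y to its left, z up, the work surface at z = 0. Lengths are in m, angles in degrees, forces in N, time in s.
With the tool pointing down it reaches from about 0.375 to 0.75 m from the base axis. Payload 9 kg.
Tool frame: the origin (TCP) lies where the fingers leave the gripper's body, on its centre line; the fingertips stand 73 mm ahead of it and the grasp point (between the pads) lies 54 mm ahead of it (robot.tip_reach is the distance from the TCP to the fingertips, in m); z points along the fingers, y is the line along which they close (so a half turn about z gives the same grasp; the last joint's range is limited). The gripper opens to 85 mm and grips with 20 to 120 N. Pads are 22 mm wide; open, the fingers measure 114 mm over their backs; the gripper's body (76 mm by 85 mm) begins 54 mm behind the grasp point. The pads swing forward as they close: fully open they stand 13 mm farther back than shut.
Start: joints at [-85.468, 5.964, 5.575, 89.605, 0, 77.527], TCP at [0.175, -0.574, 0.304] pointing down, gripper open.
Joint ranges: [-171.21, 171.21], [-48.23, 106.86], [-62.78, 66.21], [-105.2, 120.99], [-86.42, 89.51], [-180, 180]. Speed limits (degrees/s): [127.2, 127.2, 147.25, 180, 180, 180].

INTERFACE

Orientations are given as [roll, pitch, yaw] about the fixed x, y, z axes, in that order (R = Rz(yaw) Ry(pitch) Rx(roll)).
In Python, from plant import robot gives the robot as it stands. Calls block until the motion is done:
- robot.move_pose(position, orientation): joint-space move of the TCP to a pose.
- robot.line_to(position, vel=0.15, rotation=None, guard=None): straight line of the TCP; rotation=None keeps the orientation; vel is the mean speed in m/s. With guard (N) it stops when the force on the tool has changed by that much, and returns True; else False.
- robot.goto_joints(angles): joint-space move.
- robot.set_gripper(opening): finger opening in m; the grip force is fixed at half the most; returns when the fingers have stopped.
- robot.pause(seconds).
- robot.ik(position, orientation): joint angles nearest the present ones, or None.
- robot.observe(): the state.
- robot.grab_frame(name): name is "scene" or "top" or "wrist"; returns the picture (480x640x3 uint8, blue, green, red); there is no depth.
- robot.get_calibration(name): a dict with "vertical_fov" (degrees; the focal length in pixels is half the picture's height over the tangent of half this angle, whatever the lens; pixels are square), "cx", "cy" (the principal point, pixels), "k1" (the pictures are not rectified: a ray, as slopes to the right and down, at radius r is drawn at 1 + k1 r^2 times it, then the intrinsics apply), "rvec" (rotation vector, rad) and "tvec" (3), from world to camera coordinates, as OpenCV has them. Camera axes: x right, y down, z forward; pixel columns grow to the right and rows downward; lengths in m; the calibration is good to about 2 mm. A picture is of the moment at which its call begins: read the wrist's pose just before it. get_calibration takes no time and is no camera call; for the wrist camera it gives the pose at the moment of the call.
A pose or a line that the arm cannot do raises robot.IKError and nothing moves.
- robot.job_done(): hands the job in; it is judged then, once.
The state is a dict: "time": time; "q": joint angles; "qvel": joint speeds; "joint_torque": joint torques, N m; "tool_pos": TCP position; "tcp_rot": TCP orientation; "ft_force": force on the tool from outside, world axes, zero at the start; "torque": the same for the moment, N m; "gripper_width": finger opening in m; "gripper_force": force on a finger pad.
Only numpy, scipy, OpenCV 4.12 (cv2) and the standard library are available. Lean on these libraries where they do the work, as an engineer would, in place of code of your own. Each camera call takes 0.05 s, during which the arm holds its last target. There are 200 camera calls.

TASK

Using the lever blade from the tray, pry up the cover of the dry-storage box through the notch in its front edge and swing it fully open; then lay every roller in a V cradle inside the box, one to a cradle and settled along its groove, and shut the cover over them. Once it is fully shut, turn the purge valve at the front of the box to half open, its handle over the long middle mark (45 degrees); never open the valve while the cover is up. Finish with the lever blade lying in its tray, and leave the other things about where they are.

Things in the scene. Friction and masses are not known exactly. Their poses are not given: they have to be found in the camera images.
- dry_box: White box with a grey cover, fixed to the worktop, 150 (x) x 236 (y) x 60 mm high without cover, walls and floor 6 mm. Origin: centre of its underside. x points from the front wall (with the notch, nearest the robot) to the hinge side, y left, z up. Two grey combs across the inside, 10 mm thick, at x = -37 and +37 mm, carry four V cradles; the valve stands before the front wall's -y end.
- cradle_0 (a point): Where the axis of a roller seated in this cradle lies, midway between the combs (box x = 0, y = -75 mm), 29 mm above the box's underside; axes as the box. The groove runs along x: a 90 degree V, bottom line 12 mm and brims 27 mm above the underside, with 28 mm high ridges between cradles. Between the combs the middle 64 mm is open down to the 6 mm floor for the fingers.
- cradle_1 (a point): Where the axis of a roller seated in this cradle lies, midway between the combs (box x = 0, y = -25 mm), 29 mm above the box's underside; axes as the box. The groove runs along x: a 90 degree V, bottom line 12 mm and brims 27 mm above the underside, with 28 mm high ridges between cradles. Between the combs the middle 64 mm is open down to the 6 mm floor for the fingers.
- cradle_2 (a point): Where the axis of a roller seated in this cradle lies, midway between the combs (box x = 0, y = +25 mm), 29 mm above the box's underside; axes as the box. The groove runs along x: a 90 degree V, bottom line 12 mm and brims 27 mm above the underside, with 28 mm high ridges between cradles. Between the combs the middle 64 mm is open down to the 6 mm floor for the fingers.
- cradle_3 (a point): Where the axis of a roller seated in this cradle lies, midway between the combs (box x = 0, y = +75 mm), 29 mm above the box's underside; axes as the box. The groove runs along x: a 90 degree V, bottom line 12 mm and brims 27 mm above the underside, with 28 mm high ridges between cradles. Between the combs the middle 64 mm is open down to the 6 mm floor for the fingers.
- notch (a point): Middle of the pry notch on the outer face of the front wall: an opening 44 mm wide (y) and 10 mm high (z), through the 6 mm wall, closed above by the cover's underside 5 mm above this point. Axes as the box.
- cover (a joint): Hinge angle of the cover in rad: 0 = shut, 1.8 = fully open at its stop, leaning back past upright; below about 1.57 it falls shut by its own weight, softly (damped, about 1 rad/s); beyond that it rests open. About 1 to 3 N upward at the front edge lifts it.
- cover_hinge (a point): Point on the hinge line, in the middle of the far rim, at the level of the cover's underside, 73 mm behind the box centre and 60 mm above its underside.
- cover_edge (a point): Middle of the cover's free edge, at its underside: 148 mm from the hinge line. The cover is a plain grey plate 150 x 236 x 7 mm with no handle, flush with the box walls all round, so only the notch, below the short black bar on the cover's front edge, gives access to its underside.
- valve (a joint): Angle of the purge valve's handle in rad: 0 = closed, handle pointing from its axis along the box's -y; it grows clockwise seen from above to pi/2 = open, handle along the box's -x, to the robot. Half open = 0.785: over the middle, longest of three black marks on the white dial. It stays where left (friction 0.06 N m) and starts between 0 and 0.3.
- valve_handle (a point): Point on the valve's upright axis (box x = -133, y = -88 mm), 76 mm above the worktop, on the handle: an upright bar 76 mm long, 12 mm thick, underside 60 mm and top 86 mm above the worktop. It reaches 8 mm behind the axis and 68 mm ahead of it, along this point's -y. Below it a brass body 44 mm square and a dial of 64 mm, 50 mm high. Pinch it from above across its thickness.
- blade: Lever blade: black handle 84 x 16 x 22 mm, flat steel blade 18 mm wide and 3 mm thick ahead of it. Origin: underside of the handle's front end, on the centre line. x points to the rounded tip (x = +78 mm), the handle lies from x = 0 to -84 mm, z up; the blade's mid-plane is 11 mm above the underside. 70 g. It starts with the handle flat on the tray's floor.
- blade_tip (a point): Centre of the blade's rounded end, 9 mm short of the very tip, at mid-thickness.
- tray: Low white tray fixed on the worktop, 206 (x) x 136 (y) mm, floor 3 mm, rim 11 mm high and 3 mm thick. Origin: centre of its underside.
- roller_0: Round roller: black rubber sleeve 24 mm thick and 90 mm long, with a dark steel hexagonal end nut (24.5 mm across flats, 7 mm thick) at each end, 105 mm long in all, 60 to 130 g. Origin: its middle, on its axis; x runs along the axis (both ends alike). May be absent. It starts lying on the worktop.
- roller_1: Round roller: black rubber sleeve 24 mm thick and 90 mm long, with a dark steel hexagonal end nut (24.5 mm across flats, 7 mm thick) at each end, 105 mm long in all, 60 to 130 g. Origin: its middle, on its axis; x runs along the axis (both ends alike). May be absent. It starts lying on the worktop.
- roller_2: Round roller: black rubber sleeve 24 mm thick and 90 mm long, with a dark steel hexagonal end nut (24.5 mm across flats, 7 mm thick) at each end, 105 mm long in all, 60 to 130 g. Origin: its middle, on its axis; x runs along the axis (both ends alike). May be absent. It starts lying on the worktop.
- roller_3: Round roller: black rubber sleeve 24 mm thick and 90 mm long, with a dark steel hexagonal end nut (24.5 mm across flats, 7 mm thick) at each end, 105 mm long in all, 60 to 130 g. Origin: its middle, on its axis; x runs along the axis (both ends alike). May be absent. It starts lying on the worktop.
- gear_a: Orange printed spur gear, 41 mm across, 14 mm high, lying flat: a bystander.
- knob_a: Black knob, 35 mm across, 33 mm high: a bystander.
- knob_b: Black ribbed cap, 42 mm across, 14 mm high: a bystander.
Things that resemble listed ones, but are neither listed nor needed, are in the scene too. Leave any yellow look-alike of the roller_1 alone.

How it is judged (in metres and radians):
On the way, in this order (a step that is already met when the one before it is completed fails the run):
1. the cover is being levered up with the blade: open by 0.2 rad or more, resting on the blade and not touched by the fingers (value of joint cover above 0.2 rad and contact force between blade and cover above 0.2 N and contact force between the fingers and cover below 0.1 N), for 0.1 s.
2. the cover is open (1.4 rad or more) and all rollers lie settled and released in the cradles (z of roller_0 in the frame of dry_box between 0.0245 and 0.0335 m and x of roller_0 in the frame of dry_box between -0.02 and 0.02 m and y of roller_0 in the frame of dry_box between -0.095 and 0.095 m and angle between the x axis of each of roller_0, roller_1, roller_2, roller_3 and the x axis of dry_box, either way round below 0.08 rad and contact force between each of roller_0, roller_1, roller_2, roller_3 and the fingers below 0.1 N and linear speed of each of roller_0, roller_1, roller_2, roller_3 below 0.03 m/s and z of roller_1 in the frame of dry_box between 0.0245 and 0.0335 m and x of roller_1 in the frame of dry_box between -0.02 and 0.02 m and y of roller_1 in the frame of dry_box between -0.095 and 0.095 m and z of roller_2 in the frame of dry_box between 0.0245 and 0.0335 m and x of roller_2 in the frame of dry_box between -0.02 and 0.02 m and y of roller_2 in the frame of dry_box between -0.095 and 0.095 m and z of roller_3 in the frame of dry_box between 0.0245 and 0.0335 m and x of roller_3 in the frame of dry_box between -0.02 and 0.02 m and y of roller_3 in the frame of dry_box between -0.095 and 0.095 m and value of joint cover above 1.4 rad), for 0.2 s.
3. the cover is shut over the rollers (value of joint cover below 0.03 rad and z of roller_0 in the frame of dry_box between 0.0245 and 0.0335 m and x of roller_0 in the frame of dry_box between -0.02 and 0.02 m and y of roller_0 in the frame of dry_box between -0.095 and 0.095 m and angle between the x axis of each of roller_0, roller_1, roller_2, roller_3 and the x axis of dry_box, either way round below 0.08 rad and contact force between each of roller_0, roller_1, roller_2, roller_3 and the fingers below 0.1 N and linear speed of each of roller_0, roller_1, roller_2, roller_3 below 0.03 m/s and z of roller_1 in the frame of dry_box between 0.0245 and 0.0335 m and x of roller_1 in the frame of dry_box between -0.02 and 0.02 m and y of roller_1 in the frame of dry_box between -0.095 and 0.095 m and z of roller_2 in the frame of dry_box between 0.0245 and 0.0335 m and x of roller_2 in the frame of dry_box between -0.02 and 0.02 m and y of roller_2 in the frame of dry_box between -0.095 and 0.095 m and z of roller_3 in the frame of dry_box between 0.0245 and 0.0335 m and x of roller_3 in the frame of dry_box between -0.02 and 0.02 m and y of roller_3 in the frame of dry_box between -0.095 and 0.095 m), for 0.2 s.
4. the purge valve stands half open with the cover shut (value of joint cover below 0.03 rad and value of joint valve between 0.695 and 0.875 rad), for 0.2 s.
At the end, for the whole second after the job is handed in: Every roller present lies at rest in a V cradle (axis 24.5-33.5 mm above the box's underside, along the groove within 0.08 rad, lengthwise centred within 20 mm); cover shut (under 0.03 rad); valve at 0.785 +- 0.09 rad; lever blade at rest in the tray, within its rim (all of step 4 and z of roller_0 in the frame of dry_box between 0.0245 and 0.0335 m and x of roller_0 in the frame of dry_box between -0.02 and 0.02 m and y of roller_0 in the frame of dry_box between -0.095 and 0.095 m and angle between the x axis of each of roller_0, roller_1, roller_2, roller_3 and the x axis of dry_box, either way round below 0.08 rad and contact force between each of roller_0, roller_1, roller_2, roller_3 and the fingers below 0.1 N and linear speed of each of roller_0, roller_1, roller_2, roller_3, blade below 0.03 m/s and z of roller_1 in the frame of dry_box between 0.0245 and 0.0335 m and x of roller_1 in the frame of dry_box between -0.02 and 0.02 m and y of roller_1 in the frame of dry_box between -0.095 and 0.095 m and z of roller_2 in the frame of dry_box between 0.0245 and 0.0335 m and x of roller_2 in the frame of dry_box between -0.02 and 0.02 m and y of roller_2 in the frame of dry_box between -0.095 and 0.095 m and z of roller_3 in the frame of dry_box between 0.0245 and 0.0335 m and x of roller_3 in the frame of dry_box between -0.02 and 0.02 m and y of roller_3 in the frame of dry_box between -0.095 and 0.095 m and x of blade in the frame of tray between -0.06 and 0.06 m and y of blade in the frame of tray between -0.055 and 0.055 m and x of blade_tip in the frame of tray between -0.1 and 0.1 m and y of blade_tip in the frame of tray between -0.066 and 0.066 m and height (world z) of blade below 0.02 m); the robot touches nothing.
It fails at once if the purge valve is opened beyond 0.45 rad while the cover is up (over 0.1 rad) (value of joint valve above 0.45 rad and value of joint cover above 0.1 rad).
It fails at once if a bystander (gear, knob or cap) is moved more than 30 mm (distance of any of gear_a, knob_a, knob_b from where it was at the start of the episode above 0.03 m).
Of roller_0, roller_1, roller_2, roller_3 only 2 to 4 are there at a start; the rules pass over those that are not, and their reading is None.
At some moment in a run one of roller_0, roller_1, roller_2, roller_3 may be knocked a few centimetres aside while the robot is not near it.
It also fails if it takes over 210 s, if anything falls off the work surface, if the arm or the gripper's body presses on something with over 40 N, if the wrist force passes 120 N, or if a joint passes its speed limit or range.

## Working session

There is one attempt and no reset: what is moved stays moved. The work goes in short steps, each a Python script; the robot and the scene stay as the last script left them, time stands still between calls to the robot, and variables do not carry over. Pictures are saved under pics/ and viewed, at most 14 in all, crops included, and the job is handed in when it is done.

```bash
ls; mkdir -p pics
cat > h.py <<'E'
import numpy as np, cv2
from plant import robot
from scipy.spatial.transform import Rotation as R
def K(c,h=480):
    f=h/2/np.tan(np.radians(c["vertical_fov"])/2); return f
def proj(c,P):
    P=np.atleast_2d(P); Rm=cv2.Rodrigues(np.array(c["rvec"],float))[0]
    q=P@Rm.T+np.array(c["tvec"]).ravel(); s=q[:,:2]/q[:,2:]
    r2=(s**2).sum(1,keepdims=True); s=s*(1+c["k1"]*r2)
    return s*K(c)+[c["cx"],c["cy"]]
def unproj(c,uv,z):
    uv=np.atleast_2d(np.array(uv,float)); d=(uv-[c["cx"],c["cy"]])/K(c); s=d.copy()
    for _ in range(30): s=d/(1+c["k1"]*(s**2).sum(1,keepdims=True))
    Rm=cv2.Rodrigues(np.array(c["rvec"],float))[0]; o=-Rm.T@np.array(c["tvec"]).ravel()
    ray=np.c_[s,np.ones(len(s))]@Rm
    return o+ray*((z-o[2])/ray[:,2])[:,None]
def snap(name,fn):
    c=robot.get_calibration(name); im=robot.grab_frame(name); cv2.imwrite("pics/"+fn,im); return c,im
E
python3 - <<'E'
from h import *
for n in("top","scene"):
    c,im=snap(n,n+"0.png"); print(n,c)
    Rm=cv2.Rodrigues(np.array(c["rvec"],float))[0]; print(-Rm.T@np.array(c["tvec"]).ravel())
print(robot.observe(), robot.tip_reach)
E
```

```text
pics
top {'vertical_fov': 56.037124231374655, 'cx': 309.34279343018966, 'cy': 234.9088942838566, 'k1': -0.06629104146359864, 'rvec': array([ 2.13904971, -2.13188533,  0.18732819]), 'tvec': array([0.17444767, 0.54340617, 1.35220837])}
[0.30710083 0.18365511 1.42342882]
scene {'vertical_fov': 45.67150716962101, 'cx': 323.27294989277715, 'cy': 236.34717299805283, 'k1': 0.02884082198224875, 'rvec': array([ 2.6107826 , -0.42107946,  0.11264586]), 'tvec': array([-0.4449583,  0.3305771,  1.5787865])}
[ 0.26928229 -0.58422906  1.54466804]
{'time': 0.1, 'q': array([-8.54691965e+01,  5.99581017e+00,  5.53283762e+00,  8.96064828e+01,
       -2.55881897e-04,  7.75267004e+01]), 'qvel': array([ 0.0339629 , -0.08100001,  0.07167972,  0.01376921, -0.02581449,
        0.00811549]), 'joint_torque': array([ 3.83281425e-03, -5.58205569e+01,  5.04721785e+01,  1.32760772e-02,
       -4.56301750e-04,  6.83708770e-07]), 'tool_pos': array([ 0.17545452, -0.57354551,  0.30320649]), 'tcp_rot': array([-1.79932129e+02, -1.47514529e-02,  1.70040946e+01]), 'ft_force': array([-0.35711444, -0.70772155,  0.49429455]), 'torque': array([ 0.02069137,  0.02981092, -0.01786543]), 'gripper_force': 0.0, 'gripper_width': 0.08518533955227549} 0.0726
```

View pics/top0.png

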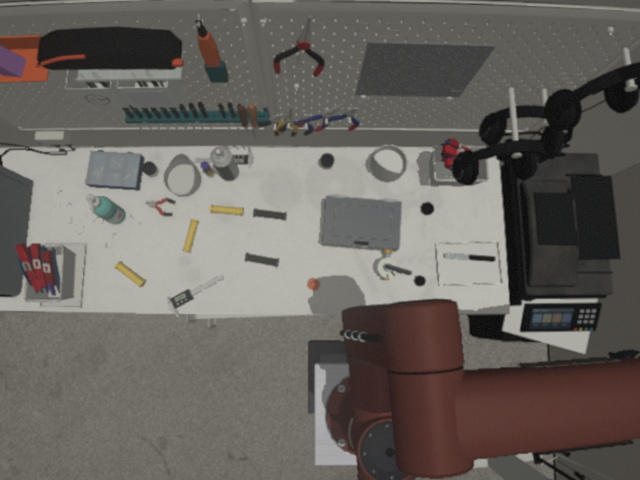

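View pics/scene0.png

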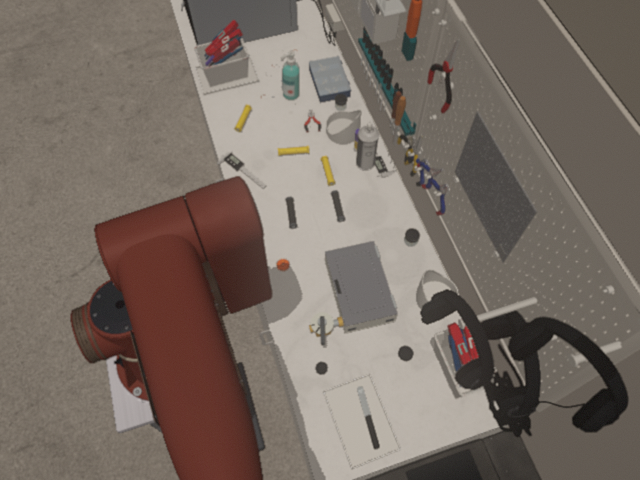

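Top view: box about (361,222), valve handle (397,269), tray (468,264) with the blade tip pointing left, black rollers at (269,214) and (262,259), and three yellow look-alikes. I'll zoom in for exact pixels.

Run:
```python
from h import *
im=cv2.imread("pics/top0.png"); 
x0,y0,s=235,185,6
a=cv2.resize(im[185:305,300:433],None,fx=6,fy=6,interpolation=cv2.INTER_CUBIC)[:600]; 
cv2.imwrite("pics/c1.png",im[185:285,300:433].repeat(1,0) if 0 else cv2.resize(im[187:287,300:433],None,fx=6,fy=6,interpolation=cv2.INTER_CUBIC))
c=robot.get_calibration("top")
g=im.max(2)
# dark blobs: rollers, knobs, blade handle
m=(g<75).astype(np.uint8); m[:148]=0; m[305:]=0; m[:,:60]=0; m[:,505:]=0
n,l,st,ce=cv2.connectedComponentsWithStats(m)
for i in range(1,n):
    if st[i,4]>25:
        p=np.argwhere(l==i)[:,::-1].astype(np.float32); r=cv2.minAreaRect(p)
        b=cv2.boxPoints(r); w=unproj(c,b,0.012); ctr=unproj(c,[ce[i]],0.012)[0]
        e=[w[1]-w[0],w[2]-w[1]]; e.sort(key=np.linalg.norm)
        print(ce[i].round(1),st[i,4],ctr.round(4),[np.linalg.norm(k).round(3) for k in e],np.degrees(np.arctan2(e[1][1],e[1][0])).round(1))
```

```text
[474.6 165.4] 1297 [ 0.7839 -0.3693  0.012 ] [np.float64(0.214), np.float64(0.243)] 175.5
[326.6 160.1] 131 [0.7973 0.1203 0.012 ] [np.float64(0.036), np.float64(0.041)] 179.6
[143.3 171.3] 231 [0.7582 0.7215 0.012 ] [np.float64(0.071), np.float64(0.14)] -37.8
[225.4 172.9] 131 [0.7525 0.4504 0.012 ] [np.float64(0.034), np.float64(0.054)] -152.6
[426.8 208.2] 110 [ 0.6376 -0.2028  0.012 ] [np.float64(0.036), np.float64(0.036)] 177.4
[269.3 214.1] 140 [0.6156 0.3045 0.012 ] [np.float64(0.016), np.float64(0.096)] -97.1
[361.  242.6] 37 [0.5243 0.0122 0.012 ] [np.float64(0.009), np.float64(0.042)] -96.2
[261.4 259.6] 139 [0.4691 0.3267 0.012 ] [np.float64(0.015), np.float64(0.091)] -100.4
[481.7 257.8] 98 [ 0.4767 -0.3734  0.012 ] [np.float64(0.013), np.float64(0.082)] -94.0
[397.3 269.4] 58 [ 0.4395 -0.101   0.012 ] [np.float64(0.008), np.float64(0.075)] -107.1
[419.4 280.4] 75 [ 0.4051 -0.1698  0.012 ] [np.float64(0.027), np.float64(0.029)] -135.8
[188.1 295.4] 40 [0.3557 0.5535 0.012 ] [np.float64(0.016), np.float64(0.029)] -159.1
[424.6 302.1] 227 [ 0.3373 -0.1838  0.012 ] [np.float64(0.016), np.float64(0.205)] -90.1
```

View pics/c1.png

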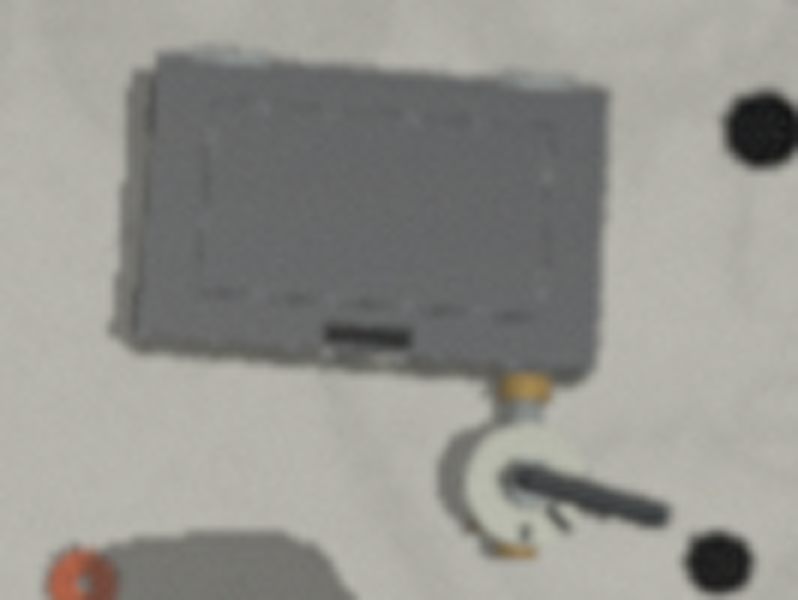

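The crop shows the cover corners at about (157,52), (607,88), (595,382) and (132,338), with the notch bar at (367,337). The valve axis is near (522,478) and its handle points right. Next I'll compute coarse poses and take near wrist views of each area.

Run:
```python
from h import *
c=robot.get_calibration("top")
f=lambda p:(np.array(p)+.5)/6-.5+[300,187]
w=unproj(c,f([(157,52),(607,88),(595,382),(132,338)]),0.067)
print(w.round(4),w.mean(0)); d=(w[0]+w[3]-w[1]-w[2])[:2]; print("len",np.linalg.norm(w[0]-w[1]),np.linalg.norm(w[0]-w[3]),"yaw",np.degrees(np.arctan2(-d[0],d[1])))
print("valve",unproj(c,f([(522,478),(660,515)]),0.086))
import json
cal={}
for k,(p,y) in {"tray":((.46,-.36,.33),-94),"box":((.52,.01,.40),175),"rol":((.50,.28,.36),175)}.items():
    o=[180,0,y]; print(k,robot.ik(p,o)); robot.move_pose(p,o); robot.pause(.3)
    c,im=snap("wrist",f"w_{k}.png"); cal[k]={a:np.array(b).tolist() for a,b in c.items()}
    Rm=cv2.Rodrigues(np.array(c["rvec"],float))[0]; print(-Rm.T@np.array(c["tvec"]).ravel(), Rm[2])
json.dump(cal,open("cal.json","w")); print(robot.observe()["time"],cal["box"])
v=np.hstack([cv2.resize(cv2.imread(f"pics/w_{k}.png"),(400,300),interpolation=cv2.INTER_AREA) for k in("tray","rol")])
cv2.imwrite("pics/v1.png",v)
```

```text
[[ 0.6641  0.1259  0.067 ]
 [ 0.6463 -0.1071  0.067 ]
 [ 0.4928 -0.096   0.067 ]
 [ 0.5146  0.1391  0.067 ]] [0.5794404  0.01546386 0.067     ]
len 0.23361765686099736 0.15009514115518094 yaw -4.837835682210321
valve [[ 0.44195787 -0.05418153  0.086     ]
 [ 0.42362267 -0.12267727  0.086     ]]
tray [ -50.86599065    3.60935658    5.81663163   92.20727505    0.
 -136.86599065]
[ 0.45435708 -0.43449401  0.39970333] [ 0.01907036  0.29070207 -0.95662356]
box [-13.32756586  -5.33232646   4.35208959  99.68441605   0.
  -8.32756586]
[0.44568355 0.01586448 0.46964161] [ 0.2884176  -0.02536123 -0.95716879]
rol [16.17810547  2.42921742  7.74470442 95.31548701  0.         21.17810547]
[0.42605288 0.28536544 0.42988146] [ 0.2888119  -0.02567562 -0.95704151]
7.2667 {'vertical_fov': 63.86218892957387, 'cx': 321.50506222120157, 'cy': 245.90848024448493, 'k1': -0.08098132453244537, 'rvec': [-2.1470622471439667, -1.9655520331729177, -0.29093133897637696], 'tvec': [-0.05512601054393848, -0.5595722817820925, 0.3213856478636138]}
```

View pics/v1.png

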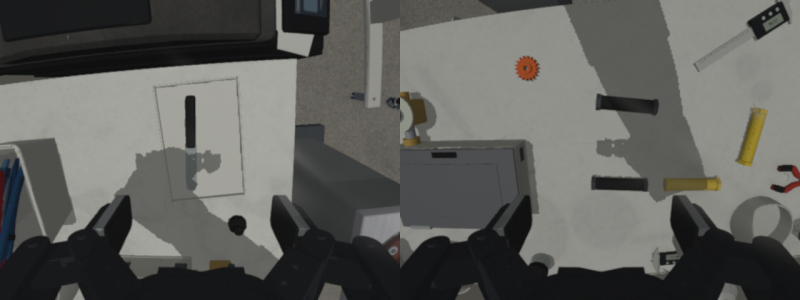

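View pics/w_box.png

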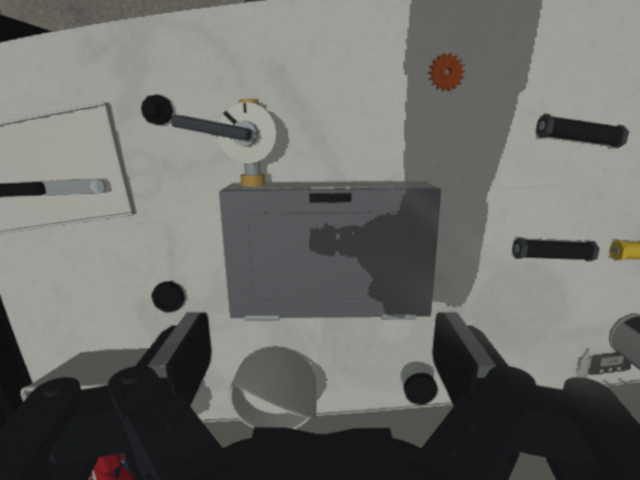

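Wrist views. In w_box the cover corners are at about (221,190), (440,189), (432,317) and (230,318), the valve axis at (249,134) with the handle end at (174,121). The rollers are at (582,131) and (556,249), and the second has a yellow look-alike end to end with it. In the tray view the handle is at about (304,195) full-resolution, with the tip toward the image bottom.

```bash
cat > seg.py <<'E'
from h import *
def rect(c,im,roi,z,th=70):
    x0,y0,x1,y1=roi; m=(im[y0:y1,x0:x1].max(2)<th).astype(np.uint8)
    m=cv2.morphologyEx(m,cv2.MORPH_CLOSE,np.ones((5,5)))
    n,l,st,ce=cv2.connectedComponentsWithStats(m); i=1+np.argmax(st[1:,4])
    p=np.argwhere(l==i)[:,::-1]+[x0,y0]
    w=unproj(c,p,z)[:,:2].astype(np.float32); r=cv2.minAreaRect(w)
    b=cv2.boxPoints(r); e=sorted([b[1]-b[0],b[2]-b[1]],key=np.linalg.norm)
    yaw=np.degrees(np.arctan2(e[1][1],e[1][0])); yaw=(yaw+90)%180-90
    return np.array(r[0]),yaw,[round(float(np.linalg.norm(k)),4) for k in e]
E
python3 - <<'E'
from seg import *
import json
from scipy.optimize import least_squares
cal=json.load(open("cal.json")); I={k:cv2.imread(f"pics/w_{k}.png") for k in cal}
c,im=cal["box"],I["box"]
uv=np.array([(230,318),(432,317),(440,189),(221,190)],np.float32)
g=cv2.cvtColor(im,cv2.COLOR_BGR2GRAY)
uv2=cv2.cornerSubPix(g,uv.copy()[:,None],(4,4),(-1,-1),(3,30,.01))[:,0]; print(uv2.tolist())
loc=np.array([(75,-118),(75,118),(-75,118),(-75,-118)])/1000
def fit(uv,h):
    f=lambda p:(proj(c,np.c_[(loc@np.array([[np.cos(p[2]),np.sin(p[2])],[-np.sin(p[2]),np.cos(p[2])]])+p[:2]),np.full(4,.067)])-uv).ravel()
    r=least_squares(f,[.58,.015,-.08]); return r.x,r.fun.round(1)
for u in(uv,uv2):
    x,res=fit(u,0); print("box",x[:2].round(4),np.degrees(x[2]).round(2),res)
bx=x
print("bar",unproj(c,[(331.5,198)],.067))
v=unproj(c,[(249,134),(174,121)],.086); print("valve",v.round(4))
for n,(k,roi,z) in {"r_near":("box",(525,100,640,160),.012),"r_far":("box",(505,230,603,270),.012),"R_near":("rol",(300,140,440,190),.012),"R_far":("rol",(300,272,410,312),.012),"handle":("tray",(285,140,325,240),.025)}.items():
    print(n,rect(cal[k],I[k],roi,z))
t=unproj(cal["tray"],np.array([(155,86),(238,78),(244,193),(173,200)])*1.6,.011); print("tray",t.round(3).tolist(),t.mean(0).round(4))
cv2.imwrite("pics/t1.png",cv2.resize(I["tray"][110:335,235:405],None,fx=2.6,fy=2.6,interpolation=cv2.INTER_CUBIC))
E
```

```text
Traceback (most recent call last):
cv2.error: OpenCV(4.12.0) :-1: error: (-5:Bad argument) in function 'cornerSubPix'
> Overload resolution failed:
>  - Layout of the output array corners is incompatible with cv::Mat
>  - Expected Ptr<cv::UMat> for argument 'corners'
```

Run:
```python
from seg import *
import json
from scipy.optimize import least_squares
cal=json.load(open("cal.json")); I={k:cv2.imread(f"pics/w_{k}.png") for k in cal}
c,im=cal["box"],I["box"]
uv=np.array([(230,318),(432,317),(440,189),(221,190)],np.float32)
g=cv2.cvtColor(im,cv2.COLOR_BGR2GRAY)
uv2=cv2.cornerSubPix(g,np.ascontiguousarray(uv.reshape(-1,1,2)),(4,4),(-1,-1),(3,30,.01))[:,0]; print(uv2.tolist())
loc=np.array([(75,-118),(75,118),(-75,118),(-75,-118)])/1000
def fit(uv,h):
    f=lambda p:(proj(c,np.c_[(loc@np.array([[np.cos(p[2]),np.sin(p[2])],[-np.sin(p[2]),np.cos(p[2])]])+p[:2]),np.full(4,.067)])-uv).ravel()
    r=least_squares(f,[.58,.015,-.08]); return r.x,r.fun.round(1)
for u in(uv,uv2):
    x,res=fit(u,0); print("box",x[:2].round(4),np.degrees(x[2]).round(2),res)
bx=x
print("bar",unproj(c,[(331.5,198)],.067))
v=unproj(c,[(249,134),(174,121)],.086); print("valve",v.round(4))
for n,(k,roi,z) in {"r_near":("box",(525,100,640,160),.012),"r_far":("box",(505,230,603,270),.012),"R_near":("rol",(300,140,440,190),.012),"R_far":("rol",(300,272,410,312),.012),"handle":("tray",(285,140,325,240),.025)}.items():
    print(n,rect(cal[k],I[k],roi,z))
t=unproj(cal["tray"],np.array([(155,86),(238,78),(244,193),(173,200)])*1.6,.011); print("tray",t.round(3).tolist(),t.mean(0).round(4))
cv2.imwrite("pics/t1.png",cv2.resize(I["tray"][110:335,235:405],None,fx=2.6,fy=2.6,interpolation=cv2.INTER_CUBIC))
```

```text
[[229.87013244628906, 317.33978271484375], [432.0, 317.0], [440.1128845214844, 188.12542724609375], [218.78945922851562, 190.78282165527344]]
box [0.5803 0.0137] -4.43 [-0.4  1.3 -0.5 -0.5  1.6 -0.1 -0.8 -0.4]
box [0.5803 0.0137] -4.43 [-0.4  1.3 -0.5 -0.5  1.6 -0.1 -0.8 -0.4]
bar [[0.5153857  0.02033669 0.067     ]]
valve [[ 0.4427 -0.0541  0.086 ]
 [ 0.4231 -0.1252  0.086 ]]
r_near (array([0.46877533, 0.3267321 ]), np.float32(79.63229), [0.0265, 0.119])
r_far (array([0.61446548, 0.30375871]), np.float32(82.39581), [0.0258, 0.1182])
R_near (array([0.46893147, 0.32717079]), np.float32(80.7749), [0.0282, 0.1071])
R_far (array([0.61411065, 0.30457476]), np.float32(82.597336), [0.026, 0.1065])
handle (array([ 0.47509113, -0.37314934]), np.float32(85.8779), [0.0153, 0.082])
tray [[0.526, -0.432, 0.011], [0.396, -0.435, 0.011], [0.391, -0.238, 0.011], [0.518, -0.233, 0.011]] [ 0.4578 -0.3345  0.011 ]
```

View pics/t1.png

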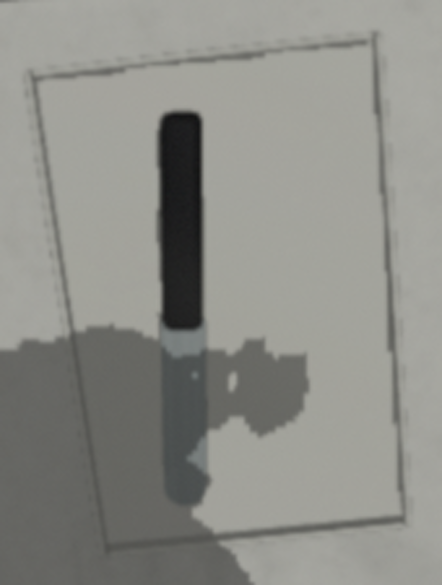

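Blade, box and valve poses agree between the cameras: the valve axis predicted from the box fit matches, and valve ≈ 0.19 rad. Now I'll grasp the blade and bring it in front of the notch.

```bash
cat >> h.py <<'E'
BX=np.array([.5801,.0143]); PSI=np.radians(-4.5)
def W(x,y,z): return [BX[0]+x*np.cos(PSI)-y*np.sin(PSI), BX[1]+x*np.sin(PSI)+y*np.cos(PSI), z]
YB=180-4.5
def st():
    o=robot.observe(); return round(o["time"],1),o["tool_pos"].round(4).tolist(),o["ft_force"].round(1).tolist(),round(o["gripper_width"],4),round(float(o["gripper_force"]),1)
E
python3 - <<'E'
from h import *
robot.set_gripper(.05)
p=[.4767,-.3511]; o=[180,0,-94.1]
robot.move_pose(p+[.2],o); robot.line_to(p+[.12]); robot.line_to(p+[.078],vel=.05,guard=8); print(st())
robot.set_gripper(0.0); print(st())
robot.line_to(p+[.22]); print(st())
for x in(-.198,-.148): print(robot.ik(W(x,0,.118),[180,0,YB]))
robot.move_pose(W(-.198,0,.22),[180,0,YB]); robot.line_to(W(-.198,0,.118)); print(st())
_,a=snap("scene","s1.png"); _,b=snap("wrist","s1w.png")
cv2.imwrite("pics/v2.png",np.hstack([cv2.resize(a[200:400,230:430],(400,400),interpolation=cv2.INTER_CUBIC),cv2.resize(b,(400,300)).repeat(1,0) if 0 else cv2.copyMakeBorder(cv2.resize(b,(400,300)),0,100,0,0,0)]))
E
```

```text
(11.7, [0.4769, -0.3513, 0.0784], [-0.4, 0.2, -0.8], 0.0504, 0.0)
(12.1, [0.477, -0.3513, 0.0785], [0.2, -0.0, 3.6], 0.0144, 59.3)
(13.2, [0.4763, -0.3507, 0.2187], [0.0, -0.2, -0.9], 0.0145, 58.7)
[-15.273925   -32.94792287 -47.23771528  75.71020759   0.
 -10.773925  ]
[-13.97407636 -21.80879471 -39.28045646  72.52833825   0.
  -9.47407636]
(15.9, [0.3831, 0.0297, 0.1188], [1.2, 0.3, -0.3], 0.0146, 58.6)
```

View pics/v2.png

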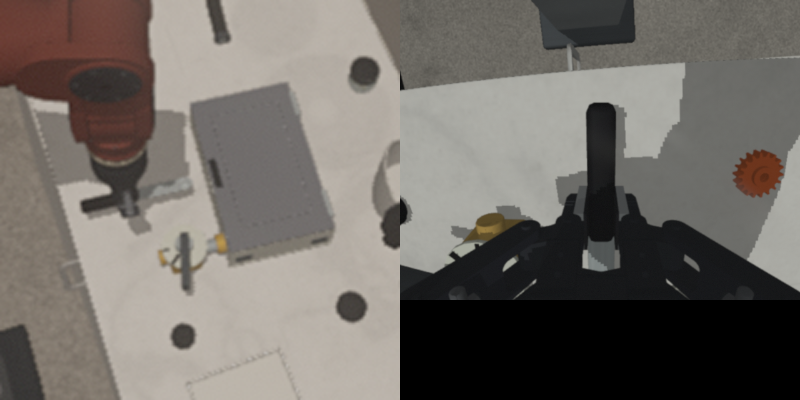

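The blade is held straight along the tool, with its tip facing the notch bar. Inserting and levering.

Run:
```python
from h import *
h=robot.line_to(W(-.148,0,.118),vel=.04,guard=6); print(h,st())
if not h:
    r=.123
    for i,th in enumerate(np.r_[.03,.1,.2,.3,.4]):
        robot.line_to(W(.073-r*np.cos(th)-.098,0,.060-.0015+.064+r*np.sin(th)),vel=.04)
        print(th,st())
    robot.pause(.4); print(st())
    _,a=snap("scene","s2.png"); cv2.imwrite("pics/v3.png",cv2.resize(a[180:380,230:430],(600,600),interpolation=cv2.INTER_CUBIC))
```

```text
False (17.4, [0.4324, 0.026, 0.118], [-0.3, 0.1, -1.6], 0.015, 58.6)
0.03 (17.8, [0.4327, 0.0259, 0.1265], [0.1, 0.4, -2.6], 0.0148, 58.5)
0.1 (18.1, [0.4333, 0.0258, 0.1351], [-1.2, -0.1, -2.3], 0.0148, 58.6)
0.2 (18.6, [0.4352, 0.0257, 0.1472], [-0.3, -0.8, -3.0], 0.0146, 58.6)
0.3 (19.1, [0.4382, 0.0254, 0.1591], [-0.4, 0.1, -0.8], 0.0148, 58.6)
0.4 (19.5, [0.4424, 0.0251, 0.1707], [-0.6, 0.1, -2.2], 0.0146, 58.6)
(19.9, [0.4422, 0.0252, 0.1703], [0.3, 0.3, -1.5], 0.0151, 58.6)
```

View pics/v3.png

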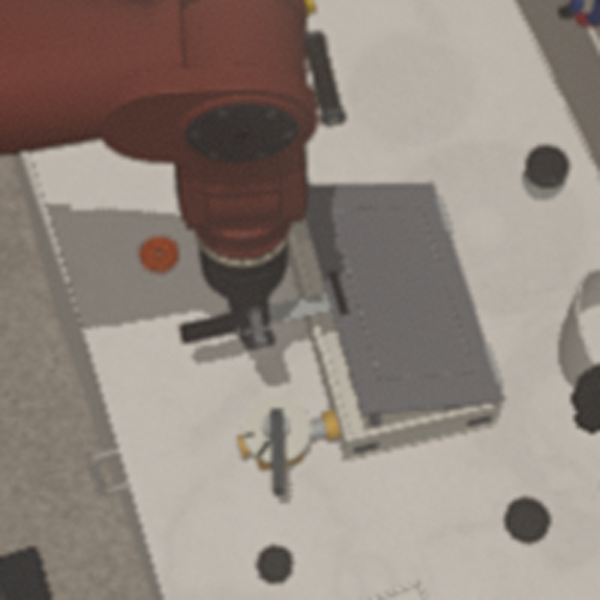

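The cover is lifted on the blade to about 0.4 rad. Continuing the arc past upright, then returning the blade to the tray.

Run:
```python
from h import *
r=.123
for th in np.linspace(.5,1.72,11):
    robot.line_to(W(.073-r*np.cos(th)-.098,0,.060-.0015+.064+r*np.sin(th)),vel=.07)
print(st()); robot.pause(.5); print(st())
robot.line_to(W(-.13,0,.26)); 
p=[.4767,-.3511]; o=[180,0,-94.1]
robot.move_pose(p+[.22],o); robot.line_to(p+[.10]); print(robot.line_to(p+[.0785],vel=.04,guard=6),st())
robot.set_gripper(.05); robot.line_to(p+[.2]); print(st())
_,a=snap("scene","s3.png"); 
robot.move_pose([.50,.28,.33],[180,0,YB]); robot.pause(.2)
from seg import rect
c,im=snap("wrist","w_rol2.png"); ct,t=snap("top","t3.png")
import json; json.dump({k:np.array(b).tolist() for k,b in c.items()},open("cal2.json","w"))
cv2.imwrite("pics/v4.png",np.hstack([cv2.resize(a[180:480,230:430],(400,600),interpolation=cv2.INTER_CUBIC),np.vstack([cv2.resize(im,(400,300)),cv2.resize(t[150:300,240:440],(400,300))])]))
print(st())
```

```text
(24.0, [0.5732, 0.0149, 0.244], [0.6, -0.3, -0.5], 0.0149, 58.9)
(24.5, [0.5734, 0.0148, 0.2442], [0.5, -0.6, -0.3], 0.0147, 58.9)
True (28.8, [0.4764, -0.3508, 0.0785], [-1.1, 2.0, 4.9], 0.0147, 59.7)
(30.2, [0.4764, -0.3507, 0.1988], [-1.1, 1.0, -0.1], 0.0501, 0.0)
(32.9, [0.5002, 0.2797, 0.3299], [-0.4, -0.1, -0.4], 0.05, 0.0)
```

View pics/v4.png

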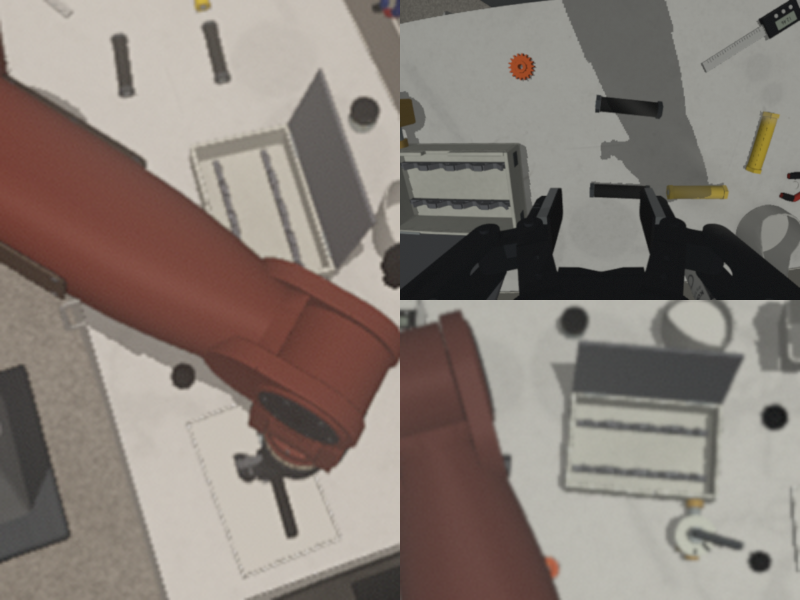

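The cover stands open, the blade is back in the tray and both rollers are unmoved. Now the near roller goes into cradle 2, then I look again for the far one.

```bash
cat > pick.py <<'E'
from seg import *
def pick(xy,yaw,yc):
    o=[180,0,yaw-180 if yaw>0 else yaw]; xy=list(map(float,xy))
    robot.set_gripper(.06)
    robot.move_pose(xy+[.18],o); robot.line_to(xy+[.11]); print(robot.line_to(xy+[.0765],vel=.05,guard=8),st())
    robot.set_gripper(0); g=st(); print("grip",g)
    robot.line_to(xy+[.20]); print(st())
    if g[3]<.015: return False
    q=[180,0,YB]; robot.move_pose(W(0,yc,.20),q); robot.line_to(W(0,yc,.125))
    print("down",robot.line_to(W(0,yc,g[1][2]-.012+.029+.001),vel=.03,guard=7),st())
    robot.set_gripper(.036); robot.pause(.2)
    robot.line_to(W(0,yc,.2),vel=.12); print(st()); return True
E
python3 - <<'E'
from pick import *
import json
c=json.load(open("cal2.json")); im=cv2.imread("pics/w_rol2.png")
n=rect(c,im,(300,140,440,200),.012); print(n)
if abs(n[0]-[.469,.327]).max()<.01:
    pick(n[0],n[1],.025)
    robot.set_gripper(.085)
    robot.move_pose([.50,.28,.36],[180,0,YB]); robot.pause(.2)
    c,im=snap("wrist","w_rol3.png"); print(rect(c,im,(300,260,410,320),.012))
    cv2.imwrite("pics/v5.png",im)
E
```

```text
(array([0.46881348, 0.32731503]), np.float32(80.54901), [0.0275, 0.1072])
False (35.8, [0.4689, 0.3274, 0.0767], [0.3, -1.0, 0.2], 0.0599, 0.0)
grip (36.3, [0.4692, 0.3274, 0.0771], [-0.4, -0.4, 5.0], 0.0217, 58.9)
(37.2, [0.4683, 0.3271, 0.1987], [0.3, -0.9, -0.7], 0.0217, 58.7)
down False (40.2, [0.5822, 0.0392, 0.0954], [-0.6, 0.0, -0.2], 0.0212, 58.7)
(41.7, [0.5816, 0.0393, 0.199], [0.2, -0.5, 0.0], 0.0362, 0.0)
(array([0.61449128, 0.30432373]), np.float32(83.07526), [0.0272, 0.1069])
```

View pics/v5.png

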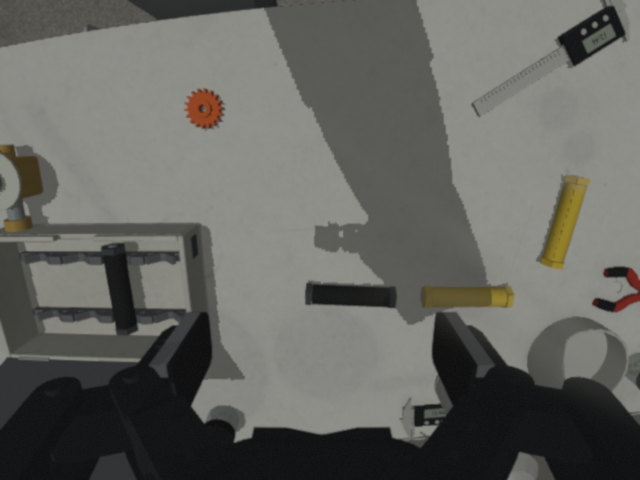

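The first roller lies in cradle 2 at (119,288), and the second is still at (351,294). Now the second.

Run:
```python
from pick import *
pick([.6143,.3045],82.8,-.025)
robot.move_pose(W(-.12,0,.38),[180,0,YB]); robot.pause(.2)
c,im=snap("wrist","w_b2.png"); m=im[:, :].copy()
for yc in(-.025,.025):
    u=proj(c,W(0,yc,.029))[0]; r=rect(c,im,(int(u[0])-28,int(u[1])-75,int(u[0])+28,int(u[1])+75),.035); d=r[0]-BX
    print(u,"box xy",(np.array([[np.cos(PSI),np.sin(PSI)],[-np.sin(PSI),np.cos(PSI)]])@d).round(4),r[1:],st()[0])
cv2.imwrite("pics/v6.png",im)
```

```text
False (46.9, [0.6144, 0.3045, 0.0767], [-0.2, -0.1, 0.8], 0.0598, 0.0)
grip (47.3, [0.6146, 0.3046, 0.0771], [-0.6, 0.1, 4.6], 0.0218, 59.0)
(48.3, [0.6138, 0.3043, 0.1985], [-0.0, 0.0, -1.6], 0.0216, 58.8)
down False (51.3, [0.5783, -0.0107, 0.0954], [0.2, 0.2, -0.9], 0.0217, 58.8)
(52.8, [0.5777, -0.0105, 0.199], [0.1, -0.4, 0.2], 0.0362, 0.0)
[300.9275196  301.19416742] box xy [ 0.0197 -0.0285] (np.float32(-4.3595047), [0.0693, 0.1589]) 53.9
[342.95533675 301.14735212] box xy [0.0123 0.0229] (np.float32(-2.3292923), [0.066, 0.1444]) 53.9
```

View pics/v6.png

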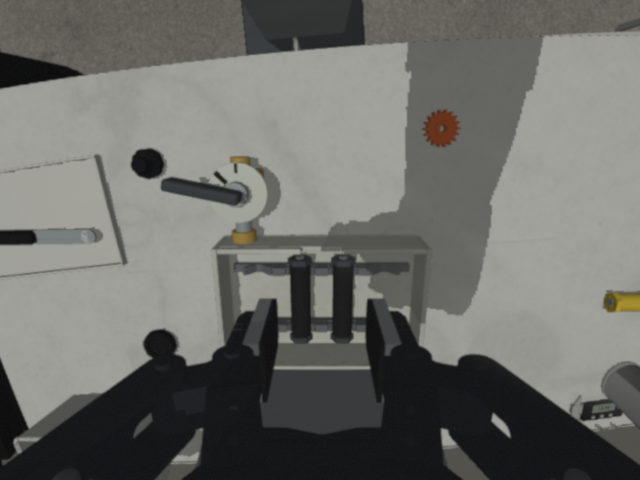

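Both rollers are seated in cradles 1 and 2. Now I'll push the cover shut from behind with closed fingers.

Run:
```python
from h import *
q=[180,0,YB]; robot.set_gripper(0)
for x,z in((.137,.33),(.137,.243),(.06,.243)): print(robot.ik(W(x,0,z),q))
robot.move_pose(W(.137,0,.33),q); print(robot.line_to(W(.137,0,.243),vel=.1,guard=6),st())
print(robot.line_to(W(.065,0,.243),vel=.06,guard=25),st())
robot.pause(1.8); robot.line_to(W(.065,0,.35)); 
robot.set_gripper(.05)
robot.move_pose(W(-.14,-.06,.36),q); robot.pause(.2)
c,im=snap("wrist","w_v.png"); 
import json; json.dump({k:np.array(b).tolist() for k,b in c.items()},open("calv.json","w"))
print(proj(c,[W(-.133,-.088,.086),W(-.075,-.118,.067),W(-.075,.118,.067)]),st())
cv2.imwrite("pics/v7.png",im)
```

```text
[-10.13434199  28.94911399  35.51194859  96.56283459   0.
  -5.63434199]
[-10.13434199  26.93877447  23.82997047  86.891196     0.
  -5.63434199]
[-10.82462149  12.76895493   6.73039561  83.96144068   0.
  -6.32462149]
False (56.4, [0.717, 0.0035, 0.2441], [-0.3, 0.1, -1.2], -0.0001, 0.0)
False (57.8, [0.6451, 0.0091, 0.2429], [-0.3, 0.4, -0.6], 0.0006, 0.0)
[[291.20410907 221.91534089]
 [264.21011358 273.76220238]
 [495.63315856 273.27176852]] (62.1, [0.4365, -0.0345, 0.3598], [-0.2, 0.0, -0.9], 0.05, 0.0)
```

View pics/v7.png

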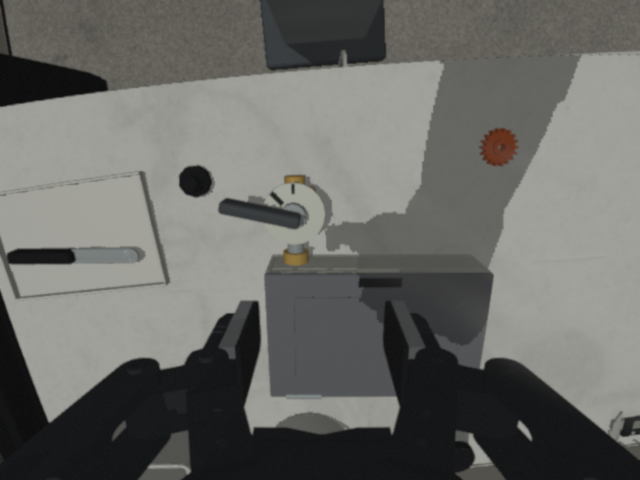

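The cover is shut. The valve handle runs from (300,220) to (220,206). I'll pinch it and turn about its axis.

```bash
cat > valve.py <<'E'
from h import *
def turn(ax,a0,a1,L=.036,z=.131):
    yaw=lambda a:np.degrees(PSI)-90-np.degrees(a)
    def P(a,zz): y=np.radians(yaw(a)); return [ax[0]+L*np.cos(y),ax[1]+L*np.sin(y),zz]
    robot.set_gripper(.045)
    robot.move_pose(P(a0,.2),[180,0,yaw(a0)]); print(robot.line_to(P(a0,z),vel=.06,guard=8),st())
    robot.set_gripper(0); print(st())
    for a in np.linspace(a0,a1,max(3,int(abs(a1-a0)/.06)))[1:]: robot.line_to(P(a,z),vel=.05,rotation=[180,0,yaw(a)])
    robot.pause(.2); print(st()); robot.set_gripper(.045); robot.line_to(P(a1,.22)); print(st())
def angle(c,back,tip):
    w=unproj(c,[back,tip],.086)[:,:2]; d=w[1]-w[0]; u=d/np.linalg.norm(d)
    return np.radians(-90)+PSI-np.arctan2(d[1],d[0]), w[0]+.008*u, np.linalg.norm(d)
E
python3 - <<'E'
from valve import *
import json
c=json.load(open("calv.json")); a,ax,l=angle(c,(300,220),(220,206)); axb=np.array(W(-.133,-.088,0)[:2])
print(a,ax,axb,l)
if 0<=a<.35 and abs(ax-axb).max()<.007:
    turn((ax+axb)/2,a,.785)
    robot.move_pose(W(-.14,-.06,.36),[180,0,YB]); robot.pause(.2)
    c,im=snap("wrist","w_v2.png"); cv2.imwrite("pics/v8.png",cv2.resize(im[150:270,210:370],(800,600),interpolation=cv2.INTER_CUBIC)); 
    json.dump({k:np.array(b).tolist() for k,b in c.items()},open("calv2.json","w"))
E
```

```text
0.1796616823678372 [ 0.43741413 -0.06252724] [ 0.44060559 -0.06299367] 0.07384635212547537
False (65.0, [0.4301, -0.0977, 0.1314], [0.1, -0.0, -0.1], 0.045, 0.0)
(65.4, [0.4313, -0.0982, 0.1316], [8.9, -1.8, -4.7], 0.0109, 57.7)
(67.8, [0.4133, -0.0863, 0.1315], [12.0, 0.8, -5.4], 0.0109, 59.3)
(69.0, [0.4114, -0.086, 0.2192], [-0.4, 0.3, -0.3], 0.0451, 0.0)
```

View pics/v8.png

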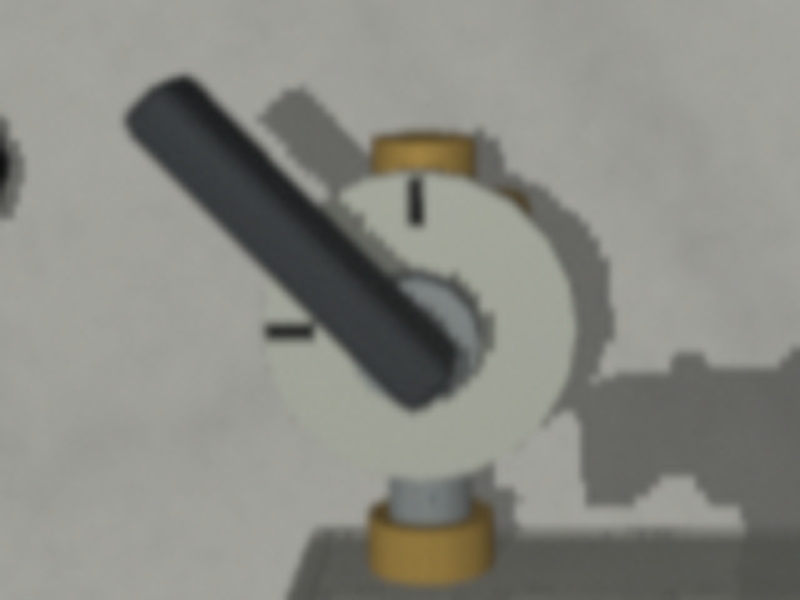

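The handle runs from (435,378) to (158,97) in the crop, covering the middle mark. Checking the numbers and the final state.

Run:
```python
from valve import *
import json
c=json.load(open("calv2.json")); f=lambda p:(np.array(p)+.5)/5-.5+[210,150]
print(angle(c,f((435,378)),f((158,97))), angle(c,f((413,408)),f((127,120))), angle(c,f((457,357)),f((187,75))))
im=cv2.imread("pics/w_v2.png"); cv2.imwrite("pics/v9.png",im); print(st())
```

```text
(np.float64(0.8162299184876125), array([ 0.43630726, -0.06342155]), np.float64(0.07014971999728946)) (np.float64(0.8160028727474908), array([ 0.4416321 , -0.06800862]), np.float64(0.07245905567589865)) (np.float64(0.8280681128055742), array([ 0.43264602, -0.0589622 ]), np.float64(0.06919945446253535))
(70.1, [0.4356, -0.0347, 0.3592], [-0.1, -0.1, -0.2], 0.0451, 0.0)
```

View pics/v9.png

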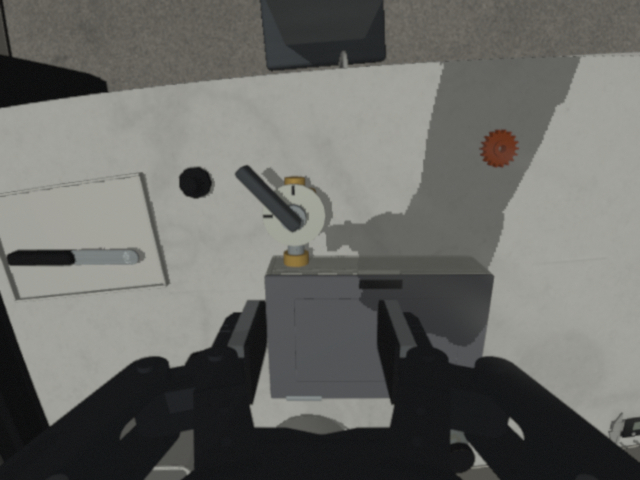

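The valve reads about 0.81 rad (allowed 0.695 to 0.875). The cover lies flush and the blade is in its tray, so I'm handing in.

```bash
python3 -c "
from h import *
print(robot.job_done(), st())"
```

```text
the job is handed in; nothing more can be done
the job is handed in; nothing more can be done
```

I handed the job in at about 70 s: both rollers present lie in cradles 1 and 2 under the shut cover, the valve reads about 0.81 rad (allowed 0.695 to 0.875), and the blade is back in its tray; I last saw the rollers just before the cover shut, and no verdict came back.

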